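Tip the front bay of a twin-bay tray into a carton

ROBOT

A 7-joint arm with a two-finger parallel gripper is mounted at the origin on a cart in front of the work surface, level with it; the furniture and walls round the work are solid. World frame = base frame: x ahead of the robot, y to its left, z up, the work surface at z = 0. Lengths are in m, angles in degrees, forces in N, time in s.
With the tool pointing down it reaches from about 0.425 to 0.925 m from the base axis. Payload 6.8 kg.
Tool frame: the origin (TCP) lies midway between the tips of the shut fingers; the grasp point (between the pads) lies 19 mm behind it; z points along the fingers, x is the direction in which the jaws open and shut, and the axes are right-handed (so a half turn about z gives the same grasp; the last joint's range is limited). The gripper opens to 85 mm and grips with 20 to 120 N. Pads are 22 mm wide; open, the fingers measure 114 mm over their backs; the gripper's body (76 mm by 85 mm) begins 54 mm behind the grasp point. The pads swing forward as they close: fully open they stand 13 mm farther back than shut.
Start: joints at [57.347, 27.33, 1.283, 89.118, -0.659, 63.558, -4.761], TCP at [0.301, -0.604, 0.231] pointing down, gripper open.
Joint ranges: [-169.35, 169.35], [-19.33, 120.38], [-80.79, 83.38], [13.8, 139.57], [-78.32, 258.32], [9.67, 109.79], [-169.56, 169.56]. Speed limits (degrees/s): [136.94, 136.94, 180, 180, 180, 180, 180].

INTERFACE

Orientations are given as a 3x3 rotation matrix whose columns are the frame's x, y, z axes.
In Python, from cell import ctrl gives the robot as it stands.
- The arm moves only by the tool servo_tool, never from a script. Its argument "increments" is a list of rows, each a list of 4 numbers: the shift along the world's x, y, z in units of 400 mm (1.0 is 400 mm), then the turn about the world's z in units of pi/2 rad (1.0 is pi/2 rad). A call has 1 to 8 rows; each row is the pose to reach, as a shift and turn from the pose measured when the call began; what a row does not reach only later rows make up. A row lasts 1/12 s, in which the tool goes at most 41.7 mm and 7.16 degrees, less where a joint would pass 70% of its speed; a pose out of reach is approached as far as the arm can. A call with a number of a shift or a turn outside -1 to 1 is refused whole. A call with a gripper value outside its range is refused whole. "claw" is the finger opening in mm, from 0 to 85.4, set as the call begins (left out, the last holds). The fingers move at their own pace and stop on an object; "force" is the grip in N (left out, the last holds). Time passes only in rows, so rows that repeat a pose let the fingers close. It gives the time, the measured TCP pose, the force and the opening at its end, in the units of the state.
- ctrl.read_state(): the state, without advancing time (a new reading comes with each control period).
- ctrl.get_image(name): name is "scene" or "top" or "wrist"; returns the picture (480x640x3 uint8, red, green, blue); there is no depth.
- ctrl.camera_info(name): a dict with "camera_matrix" (3x3 intrinsics, pixels), "xyz" and "attitude" of the camera in the world. Camera axes: x right, y down, z forward; pixel columns grow to the right and rows downward; lengths in m; the calibration is good to about 2 mm. A picture is of the moment at which its call begins: read the wrist's pose just before it. camera_info takes no time and is no camera call; for the wrist camera it gives the pose at the moment of the call.
- ctrl.finish_job(): hands the job in, once; it reports no verdict.
Trained networks look in the newest picture that a camera, given by its name, has taken for a name from the list of things; names that differ only in an ending like _2 or _b are one class to them, and where a whole thing is asked for, a point or a joint stands for the part that bears it (a point fixed in the world has none). Each returns a list of dicts, best first, with "score" (0 to 1); they miss things now and then, are a little off and sometimes report something else, mostly with a low value. They report only what shows in the picture. A call takes as long as a camera call. They do not tell look-alikes from the thing itself.
- ctrl.boxes_of(camera, target): "uv" ([column, row] in pixels, amid what is visible of it).
- ctrl.spot_point(camera, target): "uv" ([column, row] in pixels: a listed point, or the origin of a listed thing).
The state is a dict: "clock": time; "joints": joint angles; "joint_vel": joint speeds; "effort": joint torques, N m; "position": TCP position; "orientation": TCP orientation; "contact_force": force on the tool from outside, world axes, zero at the start; "ft_torque": the same for the moment, N m; "opening": finger opening in m.
Only numpy, scipy, OpenCV 4.12 (cv2) and the standard library are available. Lean on these libraries where they do the work, as an engineer would, in place of code of your own. Each camera call takes 0.05 s, during which the arm holds its last target.

TASK

Slide the open carton squarely up against the foot of the tipping stand so that it stands under the tray's pouring lip. Then swing the tray forward by its handle bar just far enough that both cores in the front bay roll out into the carton while the two in the rear bay stay in, and ease the tray gently back down to level without letting it drop. Do not touch the cores with the gripper, leave the tools and the tape roll around undisturbed, and let go at the end.

Things in the scene. Friction and masses are not known exactly. Their poses are not given: they have to be found in the camera images.
- stand: Grey steel tipping stand, fixed on a dark mat (2 mm thick). Origin: on the mat, straight below the hinge line; x points from the pouring side to the back, y along the hinge, z up; the tray pours to -x. Foot 118 mm wide, 8 mm high, from x = 30 mm (front face, the carton's stop) to 110 mm. Hinge at z = 78 mm, on cheeks whose ears reach to x = -10 mm, 69 mm above the mat: the carton passes under.
- tray (a joint): Tilt of the aluminium tray about the hinge: 0 = level at rest, positive = tipping forward to the pouring side, to 1.6 rad. 0.3 kg; no latch, hardly any friction: it falls back to 0 when released below about 1.1 rad. Cores roll over the 4 mm lip at 0.65 to 0.88 rad and over the 12.5 mm divider from about 1.1 rad, sooner if jerked.
- handle_bar (a point): Middle of the tray's handle: dark steel round bar, 10 mm thick, parallel to the hinge, about 70 mm free between two uprights. With the tray level it is 59 mm behind and 127 mm above the hinge (205 mm above the mat); it turns with the tray at a radius of 140 mm. Pushed from behind to the pouring side it needs 2 to 5 N. Axes: the tray's, x to the back, y along the hinge, z up when level.
- front_bay (a point): Middle of the front bay's floor, 30 mm behind the hinge line and level with it; axes as the tray's. 94 mm wide; front open but for the rounded lip, 4 mm high, 4 mm in front of the hinge (outer edge 8 mm in front); side walls 34 mm high.
- rear_bay (a point): Middle of the rear bay's floor, 104 mm behind the hinge line; axes as the tray's. The bay is 70 mm long and 94 mm wide, closed by the 12.5 mm divider in front and a 34 mm wall at the back.
- carton: Open tan cardboard carton, 117 x 148 mm, 56 mm high, walls and floor 2 mm, about 90 g, loose on the mat. Origin: centre of its underside; its y axis runs along the 148 mm length, z up. It starts on the stand's -x side, its length roughly along the stand's x axis, 35 to 65 mm short of the foot.
- front_core_a: In the front bay, next to the lip: brown wound core, a cylinder 32 mm in diameter, 55 mm long, with a stiff copper tail to 81 mm overall, 30 g. It lies on its side, parallel to the hinge. Origin: centre of its tail-less end; its z axis runs along the cylinder to the tail.
- front_core_b: In the front bay, next to the divider: the same kind of core.
- rear_core_a: In the rear bay, next to the divider: the same kind of core; must stay there.
- rear_core_b: In the rear bay, next to the rear wall: the same kind of core; must stay there.
- nippers: Bystander: small cutting nippers with green grips, 36 x 117 x 11 mm, lying behind the stand. Origin: centre of the underside.
- awl: Bystander: wood-handled awl, 19 x 109 x 19 mm, lying near the mat's right end. Origin: centre of the underside.
- cyan_roll: Bystander: roll of cyan tape lying flat, 68 mm in diameter, 18 mm high. Origin: centre of the underside.
Not all that is in view belongs to the job. What is shaped like the front_core_a but yellow is not meant.

How it is judged (in metres and radians):
On the way, in this order (a step that is already met when the one before it is completed fails the run):
1. the carton stands squarely against the stand's foot, under the lip, with the tray still level (x of carton in the frame of stand between -0.051 and -0.036 m and y of carton in the frame of stand between -0.022 and 0.022 m and angle between the y axis of carton and the x axis of stand, either way round below 0.2 rad and value of joint tray below 0.1 rad), for 0.2 s.
2. both front cores are in the carton, both rear cores still in the rear bay (x of front_core_a in the frame of carton between -0.058 and 0.059 m and y of front_core_a in the frame of carton between -0.074 and 0.074 m and z of front_core_a in the frame of carton between -0.01 and 0.062 m and x of front_core_b in the frame of carton between -0.058 and 0.059 m and y of front_core_b in the frame of carton between -0.074 and 0.074 m and z of front_core_b in the frame of carton between -0.01 and 0.062 m and x of rear_core_a in the frame of rear_bay between -0.036 and 0.036 m and y of rear_core_a in the frame of rear_bay between -0.06 and 0.06 m and z of rear_core_a in the frame of rear_bay between 0 and 0.045 m and x of rear_core_b in the frame of rear_bay between -0.036 and 0.036 m and y of rear_core_b in the frame of rear_bay between -0.06 and 0.06 m and z of rear_core_b in the frame of rear_bay between 0 and 0.045 m), for 0.2 s.
At the end, for the whole second after the job is handed in: Both front cores lie inside the carton, which stands flat; both rear cores lie in the rear bay (within 36 mm of its middle along the tray, not above 45 mm); the tray is back level within 0.04 rad and everything is at rest (all of step 2 and value of joint tray below 0.04 rad and angle between carton's own z axis and vertical below 0.1 rad and linear speed of carton below 0.02 m/s and linear speed of each of front_core_a, front_core_b, rear_core_a, rear_core_b below 0.05 m/s); the robot touches nothing.
It fails at once if a rear core goes over the divider (x of any of rear_core_a, rear_core_b in the frame of rear_bay below -0.038 m).
It fails at once if the gripper touches a core (contact force between the fingers and front_core_a above 0.5 N or contact force between the fingers and front_core_b above 0.5 N or contact force between the fingers and rear_core_a above 0.5 N or contact force between the fingers and rear_core_b above 0.5 N).
It fails at once if the tray is dropped: it swings down faster than 3 rad/s (velocity of joint tray below -3 rad/s).
It fails at once if a bystander is moved more than 30 mm (distance of any of nippers, awl, cyan_roll from where it was at the start of the episode above 0.03 m).
It also fails if it takes over 58 s, if anything falls off the work surface, if the arm or the gripper's body presses on something with over 40 N, if the wrist force passes 120 N, or if a joint passes its speed limit or range.

## Working session

There is one attempt and no reset: what is moved stays moved. The work goes in short steps, Python scripts to look and compute and a tool call to move; the robot and the scene stay as the last step left them, time stands still between calls to the robot, and variables do not carry over. Pictures are saved under pics/ and viewed, and the job is handed in when it is done.

Besides the shell and the picture viewer there is one more tool, called after ">>>" as name(argument=value, ...), one argument or row to a line, values as JSON. servo_tool: Moves the arm, as the interface text tells. Its arguments: {"type":"object","properties":{"increments":{"type":"array","items":{"type":"array","items":{"type":"number","minimum":-1,"maximum":1}}},"claw":{"type":"number"},"force":{"type":"number"}},"required":["increments"]}

```bash
mkdir -p pics; ls; python3 - <<'E'
from cell import ctrl
import cv2,numpy as np
s=ctrl.read_state();print({k:s[k] for k in('clock','position','orientation','opening','contact_force')})
for n in('scene','top'):
    im=ctrl.get_image(n);cv2.imwrite(f'pics/{n}0.png',im[:,:,::-1]);print(n,ctrl.camera_info(n))
    for t in('stand','handle_bar','front_bay','rear_bay','carton','front_core_a','nippers','awl','cyan_roll'):
        print(t,[(np.round(d['uv']).tolist(),round(d['score'],2)) for d in ctrl.spot_point(n,t)][:6])
print(ctrl.read_state()['clock'])
E
```

```text
pics
{'clock': 0.0, 'position': array([ 0.30046784, -0.60376161,  0.23031161]), 'orientation': array([[ 4.45610705e-01, -8.95226337e-01, -9.51483364e-04],
       [-8.95224950e-01, -4.45611697e-01,  1.58280117e-03],
       [-1.84095741e-03,  1.46478503e-04, -9.99998295e-01]]), 'opening': 0.08561271867373299, 'contact_force': array([ 6.34831405e-04,  1.02087315e+00, -3.42646738e-01])}
scene {'camera_matrix': array([[556.88249979,   0.        , 310.98696661],
       [  0.        , 556.88249979, 247.55475509],
       [  0.        ,   0.        ,   1.        ]]), 'xyz': array([-0.36166204,  0.48491665,  0.84777673]), 'attitude': array([[-0.5421732 , -0.44717612,  0.71139423],
       [-0.84023564,  0.2958111 , -0.45442255],
       [-0.0072314 , -0.84411451, -0.53611417]])}
stand []
handle_bar [([252.0, 232.0], 0.96), ([196.0, 286.0], 0.71)]
front_bay [([271.0, 278.0], 0.79)]
rear_bay [([241.0, 282.0], 0.66)]
carton [([324.0, 308.0], 0.57)]
front_core_a [([231.0, 259.0], 0.73), ([275.0, 286.0], 0.59), ([263.0, 283.0], 0.53), ([270.0, 280.0], 0.51)]
nippers [([197.0, 288.0], 0.62), ([264.0, 285.0], 0.45)]
awl []
cyan_roll [([162.0, 321.0], 0.89)]
top {'camera_matrix': array([[552.06708934,   0.        , 321.54006443],
       [  0.        , 552.06708934, 249.68151002],
       [  0.        ,   0.        ,   1.        ]]), 'xyz': array([ 0.44734802, -0.10396401,  1.4107522 ]), 'attitude': array([[ 0.01046485, -0.99408672,  0.1080837 ],
       [-0.99993157, -0.0109687 , -0.00406818],
       [ 0.00522966, -0.10803373, -0.99413347]])}
stand [([295.0, 259.0], 0.62)]
handle_bar [([267.0, 241.0], 0.71)]
front_bay [([281.0, 251.0], 0.86)]
rear_bay [([253.0, 238.0], 0.96)]
carton [([326.0, 284.0], 0.91)]
front_core_a [([182.0, 227.0], 0.68), ([282.0, 166.0], 0.59)]
nippers [([235.0, 184.0], 0.47)]
awl [([237.0, 243.0], 0.71), ([470.0, 343.0], 0.64)]
cyan_roll [([182.0, 224.0], 0.63)]
1.0
```

View pics/scene0.png

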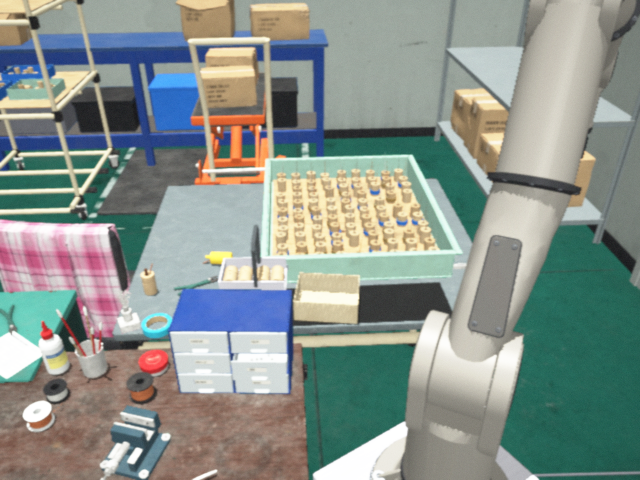

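View pics/top0.png

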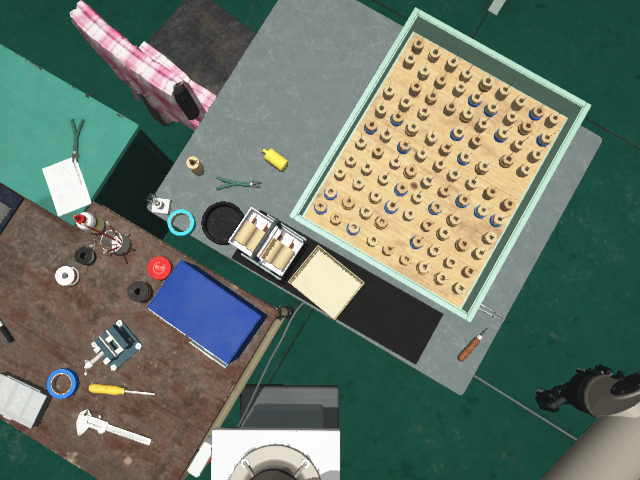

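```bash
cat > h.py <<'E'
import numpy as np
from cell import ctrl
def ray(n,uv,z):
    c=ctrl.camera_info(n);K=c['camera_matrix'];d=c['attitude']@np.linalg.inv(K)@np.array([uv[0],uv[1],1.]);p=c['xyz'];return p+d*(z-p[2])/d[2]
def proj(n,P):
    c=ctrl.camera_info(n);q=c['attitude'].T@(np.asarray(P)-c['xyz']);q=c['camera_matrix']@q;return q[:2]/q[2]
E
python3 - <<'E'
from h import *
for n,uv,z in [('top',(295,259),.002),('top',(267,241),.207),('top',(281,251),.08),('top',(253,238),.08),('top',(326,284),.002),('scene',(252,232),.207),('scene',(271,278),.08),('scene',(241,282),.08),('scene',(324,308),.002)]:
    print(n,uv,ray(n,uv,z).round(3))
E
python3 - <<'E'
import cv2
a=cv2.imread('pics/top0.png')[170:330,190:400]
cv2.imwrite('pics/top0z.png',cv2.resize(a,None,fx=3.7,fy=3.7,interpolation=cv2.INTER_CUBIC))
a=cv2.imread('pics/scene0.png')[190:350,170:380]
cv2.imwrite('pics/sc0z.png',cv2.resize(a,None,fx=3.7,fy=3.7,interpolation=cv2.INTER_CUBIC))
E
```

```text
top (295, 259) [ 0.576 -0.042  0.002]
top (267, 241) [0.596 0.011 0.207]
top (281, 251) [ 0.588 -0.011  0.08 ]
top (253, 238) [0.619 0.057 0.08 ]
top (326, 284) [ 0.513 -0.122  0.002]
scene (252, 232) [0.617 0.017 0.207]
scene (271, 278) [ 0.596 -0.014  0.08 ]
scene (241, 282) [0.621 0.053 0.08 ]
scene (324, 308) [ 0.514 -0.11   0.002]
```

View pics/top0z.png

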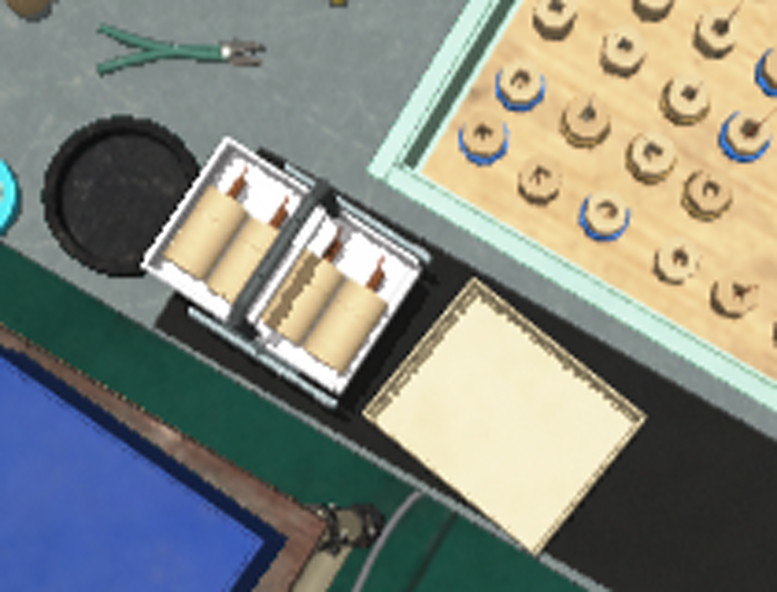

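View pics/sc0z.png

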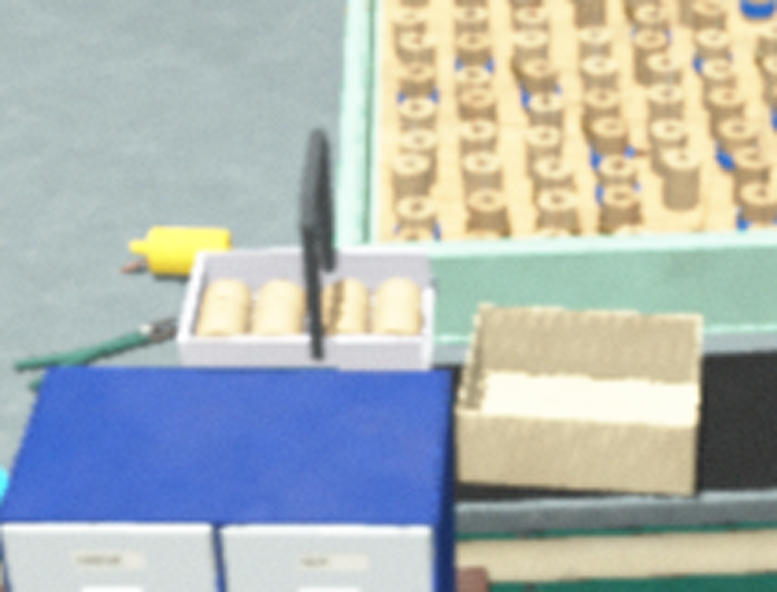

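The top view shows the tray at about (267,243), with its four cores and the handle across it. The carton's rim is centred at about (326,284). The mint bin lies close on one side, with the blue drawer cabinet on the other. Next I'll get the corner geometry.

```bash
python3 - <<'E'
from h import *
f=lambda u,v:(190+u/3.7,170+v/3.7)
T=np.array([ray('top',f(*p),.114) for p in[(228,138),(430,258),(340,400),(145,265)]])[:,:2]
C=np.array([ray('top',f(*p),.058) for p in[(475,282),(645,418),(535,555),(362,413)]])[:,:2]
M=np.array([ray('top',p,.002) for p in[(442,318),(417,361),(237,258)]])[:,:2]
B=np.array([ray('top',p,.10) for p in[(292,216),(470,319)]])[:,:2]
for n,X in(('tray',T),('carton',C),('mat',M),('bin',B)):
    d=np.roll(X,-1,0)-X
    print(n,X.round(3).tolist(),X.mean(0).round(4),np.hypot(*d.T).round(3),np.degrees(np.arctan2(d[:,1],d[:,0])).round(1))
E
```

```text
tray [[0.688, 0.058], [0.612, -0.073], [0.52, -0.017], [0.605, 0.109]] [0.6062 0.0195] [0.152 0.107 0.152 0.097] [-120.2  148.6   56.   -31.6]
carton [[0.603, -0.102], [0.514, -0.215], [0.423, -0.143], [0.515, -0.028]] [ 0.5135 -0.1219] [0.145 0.116 0.147 0.115] [-128.2  141.5   51.4  -40. ]
mat [[0.43, -0.417], [0.322, -0.353], [0.577, 0.107]] [ 0.4427 -0.221 ] [0.126 0.525 0.544] [ 149.2   61.  -105.7]
bin [[0.67, -0.037], [0.429, -0.461]] [ 0.5499 -0.2494] [0.488 0.488] [-119.7   60.3]
```

>>> servo_tool(
  increments=[
    [0.42,0.95,0,-0.72],
    [0.42,0.95,0,-0.72],
    [0.42,0.95,0,-0.72],
    [0.42,0.95,0,-0.72],
    [0.42,0.95,0,-0.72],
    [0.42,0.95,0,-0.72],
    [0.42,0.95,0,-0.72],
    [0.42,0.95,0,-0.72],
  ],
  claw=85,
  force=25,
)

```text
clock: 1.67
position: [0.4305, -0.3112, 0.2316]
orientation: [[-0.478, -0.878, 0.001], [-0.878, 0.478, -0.0], [-0.0, -0.001, -1.0]]
contact_force: [1.3, -0.0, -0.1]
opening: 0.085
```

>>> servo_tool(
  increments=[
    [0.094,0.33,-0.1,-0.109],
    [0.094,0.33,-0.1,-0.109],
    [0.094,0.33,-0.1,-0.109],
    [0.094,0.33,-0.1,-0.109],
    [0.094,0.33,-0.1,-0.109],
    [0.094,0.33,-0.1,-0.109],
    [0.094,0.33,-0.1,-0.109],
  ],
)

```text
clock: 2.25
position: [0.4681, -0.1802, 0.192]
orientation: [[-0.622, -0.783, 0.001], [-0.783, 0.622, -0.001], [0.0, -0.001, -1.0]]
contact_force: [-0.2, -1.2, 0.9]
opening: 0.0854
```

```bash
python3 - <<'E'
from h import *
import cv2
for n in('scene','top','wrist'):
    cv2.imwrite(f'pics/{n}1.png',ctrl.get_image(n)[:,:,::-1])
s=ctrl.read_state();print(s['position'],s['orientation'][:,0],ctrl.camera_info('wrist'),s['clock'])
a=cv2.imread('pics/top1.png')[170:330,190:400]
cv2.imwrite('pics/top1z.png',np.hstack([cv2.resize(a,None,fx=1.9,fy=1.9),cv2.resize(cv2.imread('pics/wrist1.png'),(400,304))]))
E
```

```text
[ 0.4679173  -0.18091461  0.19203809] [-6.23293550e-01 -7.81987947e-01  4.07701055e-05] {'camera_matrix': array([[403.62079307,   0.        , 321.10678275],
       [  0.        , 403.62079307, 238.62299249],
       [  0.        ,   0.        ,   1.        ]]), 'xyz': array([ 0.5227299 , -0.2246991 ,  0.33482459]), 'attitude': array([[-0.62433536, -0.75061832, -0.21628104],
       [-0.78115564,  0.59953597,  0.17421964],
       [-0.00110419,  0.27772064, -0.96066125]])} 2.4
```

View pics/top1z.png

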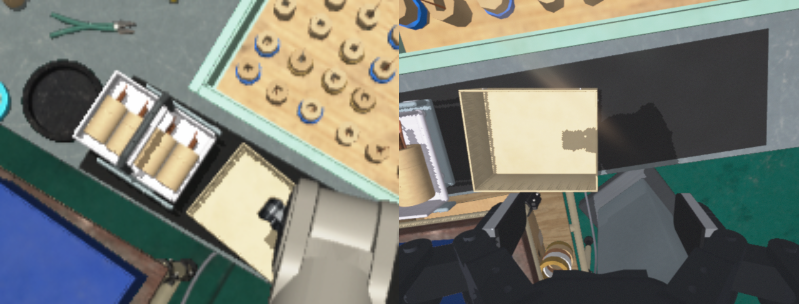

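View pics/scene1.png

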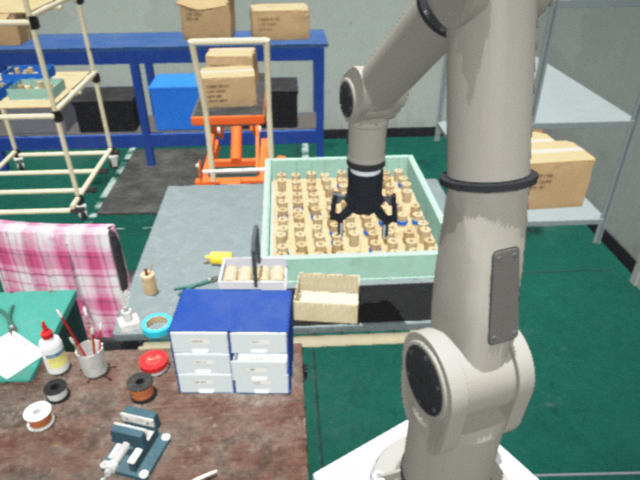

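```bash
python3 - <<'E'
from h import *
g=lambda p:((p[0]-400)/.625,p[1]/.6333)
C=np.array([ray('wrist',g(p),.058) for p in[(459,90),(598,90),(598,191),(474,191)]])[:,:2]
M=np.array([ray('wrist',g(p),.002) for p in[(768,30),(767,145),(620,169),(598,54)]])[:,:2]
for n,X in(('carton',C),('mat',M)):
    d=np.roll(X,-1,0)-X
    print(n,X.round(3).tolist(),X.mean(0).round(4),np.hypot(*d.T).round(3),np.degrees(np.arctan2(d[:,1],d[:,0])).round(1))
ctrl.get_image('wrist')
for t in('carton','front_bay','stand','handle_bar'):
    print(t,[(ray('wrist',d['uv'],{'carton':.002,'front_bay':.08,'stand':.002,'handle_bar':.207}[t]).round(3),d['score'],d['uv']) for d in ctrl.spot_point('wrist',t)][:2])
E
```

```text
carton [[0.607, -0.098], [0.515, -0.214], [0.424, -0.141], [0.517, -0.025]] [ 0.5157 -0.1197] [0.149 0.116 0.148 0.116] [-128.6  141.2   51.4  -38.7]
mat [[0.439, -0.416], [0.313, -0.347], [0.411, -0.169], [0.546, -0.239]] [ 0.4273 -0.2927] [0.144 0.203 0.152 0.207] [ 151.3   61.1  -27.1 -121.2]
carton [(array([ 0.517, -0.12 ,  0.002]), 0.57, [229.2, 207.9])]
front_bay []
stand []
handle_bar []
```

>>> servo_tool(
  increments=[
    [0.004,0.008,-0.1,0],
    [0.004,0.008,-0.2,0],
    [0.004,0.008,-0.28,0],
    [0.004,0.008,-0.34,0],
    [0.004,0.008,-0.38,0],
    [0.004,0.008,-0.395,0],
    [0.004,0.008,-0.395,0],
  ],
)

```text
clock: 3.23
position: [0.4687, -0.1764, 0.0326]
orientation: [[-0.622, -0.783, -0.002], [-0.783, 0.622, 0.0], [0.001, 0.002, -1.0]]
contact_force: [0.1, 0.3, 0.7]
opening: 0.0849
```

>>> servo_tool(
  increments=[
    [0,0,0,0],
    [0,0,0,0],
    [0,0,0,0],
    [0,0,0,0],
    [0,0,0,0],
    [0,0,0,0],
    [0,0,0,0],
    [0,0,0,0],
  ],
  claw=0,
  force=25,
)

```text
clock: 3.9
position: [0.4689, -0.1765, 0.0329]
orientation: [[-0.622, -0.783, -0.001], [-0.783, 0.622, 0.0], [0.001, 0.001, -1.0]]
contact_force: [-1.1, -0.4, 5.2]
opening: 0.0014
```

```bash
python3 - <<'E'
from h import *
import cv2
cv2.imwrite(f'pics/wrist2.png',ctrl.get_image('wrist')[:,:,::-1])
cv2.imwrite(f'pics/scene2.png',ctrl.get_image('scene')[:,:,::-1])
E
```

```text
(no output)
```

View pics/wrist2.png

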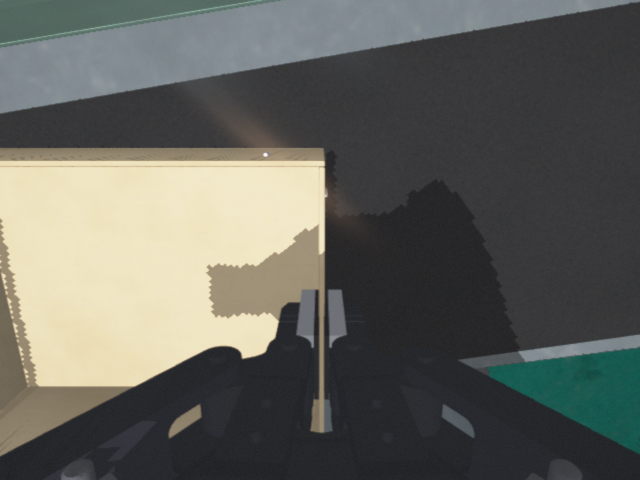

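>>> servo_tool(
  increments=[
    [0.01,0.005,0.005,0.02],
    [0.03,0.02,0.005,0.04],
    [0.05,0.035,0.005,0.07],
    [0.075,0.05,0.005,0.095],
    [0.09,0.065,0.005,0.095],
    [0.1,0.072,0.005,0.095],
    [0.104,0.076,0.005,0.095],
    [0.104,0.076,0.005,0.095],
  ],
)

```text
clock: 4.67
position: [0.5109, -0.1454, 0.0347]
orientation: [[-0.498, -0.867, -0.002], [-0.867, 0.498, 0.0], [0.001, 0.001, -1.0]]
contact_force: [-0.9, -1.2, -1.5]
opening: 0.0016
```

```bash
python3 - <<'E'
from h import *
import cv2
for n in('scene','top','wrist'):
    cv2.imwrite(f'pics/{n}3.png',ctrl.get_image(n)[:,:,::-1])
a=cv2.imread('pics/top3.png')[170:330,190:400]
cv2.imwrite('pics/top3z.png',cv2.resize(a,None,fx=3.7,fy=3.7,interpolation=cv2.INTER_CUBIC))
E
```

```text
(no output)
```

View pics/top3z.png

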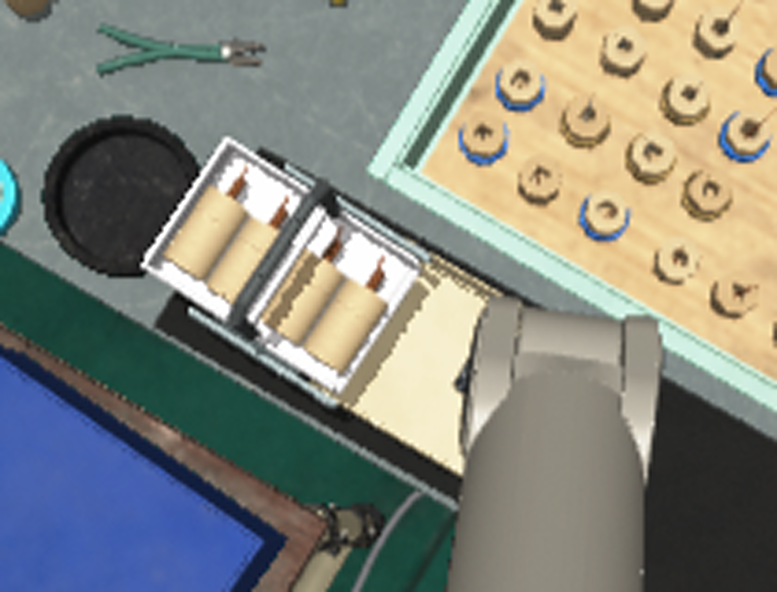

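View pics/wrist3.png

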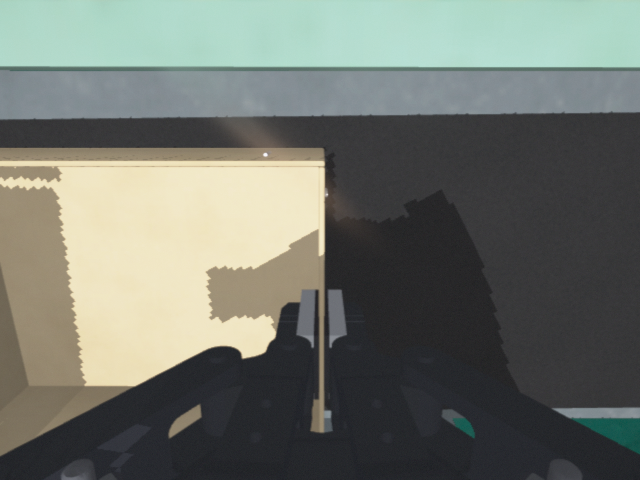

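>>> servo_tool(
  increments=[
    [0.003,0.005,0,0],
    [0.006,0.0105,0,0],
    [0.0075,0.013,0,0],
    [0.0075,0.013,0,0],
  ],
)

```text
clock: 5.15
position: [0.5132, -0.1409, 0.0349]
orientation: [[-0.499, -0.867, -0.002], [-0.867, 0.499, -0.0], [0.001, 0.002, -1.0]]
contact_force: [-0.5, -0.2, -0.8]
opening: 0.0013
```

>>> servo_tool(
  increments=[
    [0.0015,0.0025,0,0],
    [0.003,0.005,0,0],
    [0.003,0.005,0,0],
  ],
)

```text
clock: 5.4
position: [0.5146, -0.1386, 0.0349]
orientation: [[-0.499, -0.867, -0.002], [-0.867, 0.499, -0.0], [0.001, 0.001, -1.0]]
contact_force: [-0.7, 0.5, -1.2]
opening: 0.0017
```

>>> servo_tool(
  increments=[
    [0.0015,0.0025,0,0],
    [0.003,0.005,0,0],
    [0.003,0.005,0,0],
  ],
)

```text
clock: 5.65
position: [0.5151, -0.1372, 0.0348]
orientation: [[-0.499, -0.866, -0.003], [-0.866, 0.499, -0.001], [0.002, 0.002, -1.0]]
contact_force: [-1.8, -2.6, 0.6]
opening: 0.0014
```

>>> servo_tool(
  increments=[
    [0.002,0.003,0,0],
    [0.003,0.005,0,0],
    [0.003,0.005,0,0],
    [0.003,0.005,0,0],
  ],
)

```text
clock: 5.98
position: [0.5147, -0.1368, 0.0346]
orientation: [[-0.501, -0.865, -0.006], [-0.865, 0.501, -0.002], [0.004, 0.004, -1.0]]
contact_force: [-4.5, -5.6, 2.2]
opening: 0.0014
```

>>> servo_tool(
  increments=[
    [0,0,0,0],
    [0,0,0,0],
    [0,0,0,0],
    [0,0,0,0],
  ],
  claw=40,
)

```text
clock: 6.32
position: [0.5154, -0.1362, 0.0348]
orientation: [[-0.5, -0.866, -0.005], [-0.866, 0.5, -0.002], [0.004, 0.003, -1.0]]
contact_force: [-0.1, -0.2, 0.7]
opening: 0.0403
```

>>> servo_tool(
  increments=[
    [0,0,0.05,0],
    [0,0,0.14,0],
    [0,0,0.24,0],
    [-0.05,-0.08,0.34,0],
    [-0.1,-0.15,0.44,0],
    [-0.1,-0.2,0.5,0],
    [-0.1,-0.2,0.6,0],
    [-0.1,-0.2,0.6,0],
  ],
)

```text
clock: 6.98
position: [0.4773, -0.2195, 0.2815]
orientation: [[-0.504, -0.864, 0.005], [-0.864, 0.504, -0.005], [0.002, -0.007, -1.0]]
contact_force: [0.6, -0.5, 0.3]
opening: 0.04
```

```bash
python3 - <<'E'
from h import *
import cv2
for n in('scene','top','wrist'):
    cv2.imwrite(f'pics/{n}4.png',ctrl.get_image(n)[:,:,::-1])
z=lambda n:cv2.resize(cv2.imread(f'pics/{n}4.png'),(400,300))
a=cv2.resize(cv2.imread('pics/top4.png')[170:320,200:400],(400,300)); b=cv2.resize(cv2.imread('pics/scene4.png')[200:350,170:370],(400,300))
cv2.imwrite('pics/m4.png',np.vstack([np.hstack([a,b]),np.hstack([z('wrist'),z('scene')])]))
zz={'carton':.002,'front_bay':.08,'rear_bay':.08,'stand':.002,'handle_bar':.207}
for n in('scene','top','wrist'):
  for t in zz:
    print(n,t,[(ray(n,d['uv'],zz[t]).round(3).tolist(),round(d['score'],2),np.round(d['uv']).tolist()) for d in ctrl.spot_point(n,t)][:2])
print(ctrl.read_state()['clock'])
E
```

```text
scene carton [([0.557, -0.085, 0.002], 0.73, [306.0, 302.0])]
scene front_bay [([0.592, -0.013, 0.08], 0.82, [272.0, 279.0]), ([0.565, 0.27, 0.08], 0.3, [160.0, 329.0])]
scene rear_bay [([0.625, 0.058, 0.08], 0.68, [238.0, 282.0])]
scene stand [([0.558, -0.07, 0.002], 0.15, [300.0, 304.0])]
scene handle_bar [([0.613, 0.016, 0.207], 0.84, [253.0, 233.0])]
top carton [([0.546, -0.076, 0.002], 0.92, [308.0, 271.0])]
top front_bay [([0.595, -0.01, 0.08], 0.64, [280.0, 248.0]), ([0.628, 0.057, 0.08], 0.34, [253.0, 234.0])]
top rear_bay [([0.625, 0.055, 0.08], 0.86, [254.0, 236.0]), ([0.65, 0.23, 0.08], 0.18, [182.0, 224.0])]
top stand [([0.575, -0.04, 0.002], 0.6, [294.0, 259.0])]
top handle_bar [([0.602, 0.015, 0.207], 0.67, [265.0, 238.0])]
wrist carton [([0.549, -0.075, 0.002], 0.76, [168.0, 198.0])]
wrist front_bay []
wrist rear_bay []
wrist stand []
wrist handle_bar []
7.8833
```

View pics/m4.png

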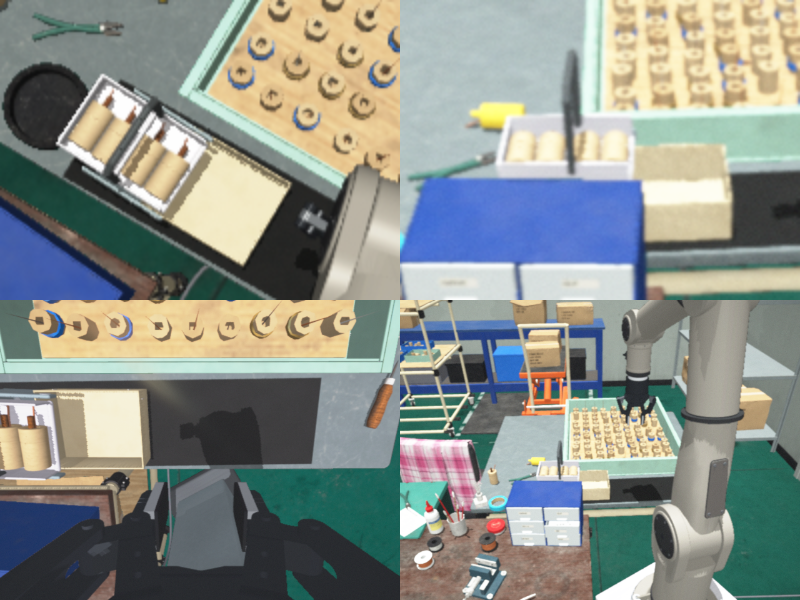

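```bash
python3 - <<'E'
from h import *
def R(n,uv):
    c=ctrl.camera_info(n);return c['xyz'],c['attitude']@np.linalg.inv(c['camera_matrix'])@np.array([*uv,1.])
for a,b in [((265,320),(295,293)),((228,362),(292,350)),((183,263),(193,290)),((148,306),(173,348))]:
    p,d=R('top',a);q,e=R('scene',b)
    s=np.linalg.lstsq(np.c_[d,-e],q-p,rcond=None)[0];print((p+d*s[0]).round(3),(q+e*s[1]).round(3))
E
```

```text
[0.423 0.017 0.157] [0.426 0.021 0.158]
[0.326 0.103 0.121] [0.32  0.094 0.12 ]
[0.549 0.204 0.166] [0.544 0.195 0.163]
[0.452 0.291 0.125] [0.447 0.281 0.122]
```

>>> servo_tool(
  increments=[
    [0.06,0.1,0.02,0],
    [0.11,0.2,0.02,0],
    [0.16,0.3,0.02,0],
    [0.21,0.39,0.02,0],
    [0.26,0.48,0.02,0],
    [0.3,0.56,0.02,0],
    [0.313,0.585,0.02,0],
    [0.313,0.585,0.02,0],
  ],
)

```text
clock: 8.55
position: [0.6018, 0.024, 0.2824]
orientation: [[-0.494, -0.87, -0.004], [-0.87, 0.494, 0.001], [0.001, 0.004, -1.0]]
contact_force: [0.4, -0.6, -0.3]
opening: 0.0398
```

```bash
python3 - <<'E'
from h import *
import cv2
for n in('scene','wrist'):
    cv2.imwrite(f'pics/{n}5.png',ctrl.get_image(n)[:,:,::-1])
s=ctrl.read_state();print(s['position'])
for P in([.6025,.0145,.207],s['position']): print(proj('wrist',P),proj('scene',P))
b=cv2.resize(cv2.imread('pics/scene5.png')[130:370,130:450],(400,300))
cv2.imwrite('pics/m5.png',np.hstack([cv2.resize(cv2.imread('pics/wrist5.png'),(400,300)),b]))
E
```

```text
[0.60051236 0.0178744  0.28242315]
[324.52591287 244.27742911] [255.95782336 234.37813836]
[321.74322024 310.17565491] [252.89913677 205.22765665]
```

View pics/m5.png

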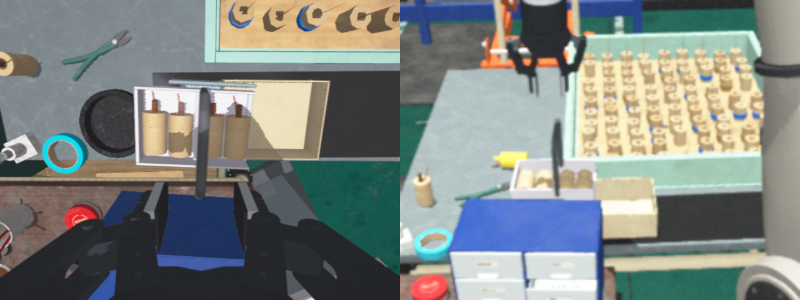

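```bash
python3 - <<'E'
import cv2
a=cv2.imread('pics/wrist5.png')[110:350,200:440]
cv2.imwrite('pics/w5z.png',cv2.resize(a,None,fx=2.5,fy=2.5))
E
```

```text
(no output)
```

View pics/w5z.png

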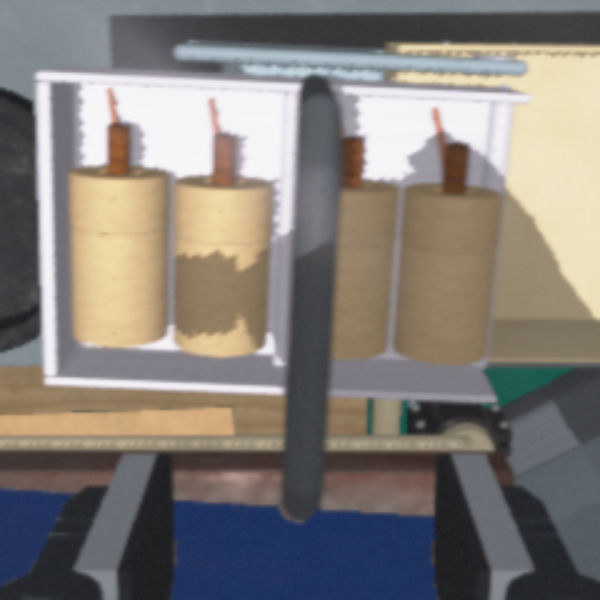

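```bash
python3 - <<'E'
from h import *
a=ray('wrist',(200+320/2.5,142),.207);b=ray('wrist',(200+300/2.5,316),.207);print(a,b,np.hypot(*(a-b)[:2]),(a+b)/2)
d=(a-b);print(np.degrees(np.arctan2(d[1],d[0])))
E
```

```text
[ 0.65036339 -0.01513603  0.207     ] [0.56504808 0.03915445 0.207     ] 0.10112447132352513 [0.60770573 0.01200921 0.207     ]
-32.4706707371729
```

>>> servo_tool(
  increments=[
    [0.01,-0.01,-0.02,0],
    [0.01,-0.01,-0.06,0],
    [0.01,-0.01,-0.11,0],
    [0.01,-0.01,-0.16,0],
    [0.01,-0.01,-0.21,0],
    [0.01,-0.01,-0.24,0],
    [0.01,-0.01,-0.24,0],
    [0.01,-0.01,-0.24,0],
  ],
)

```text
clock: 9.32
position: [0.6042, 0.0124, 0.1861]
orientation: [[-0.501, -0.865, -0.006], [-0.865, 0.501, -0.003], [0.005, 0.004, -1.0]]
contact_force: [0.9, -0.4, 0.0]
opening: 0.04
```

```bash
python3 - <<'E'
from h import *
import cv2
s=ctrl.read_state();print(s['position'],s['contact_force'])
for n in('scene','wrist'):
    cv2.imwrite(f'pics/{n}6.png',ctrl.get_image(n)[:,:,::-1])
b=cv2.resize(cv2.imread('pics/scene6.png')[180:330,160:360],(400,300))
cv2.imwrite('pics/m6.png',np.hstack([cv2.resize(cv2.imread('pics/wrist6.png'),(400,300)),b]))
E
```

```text
[0.60423073 0.01244919 0.18614272] [ 0.91200506 -0.4013963   0.02052046]
```

View pics/m6.png

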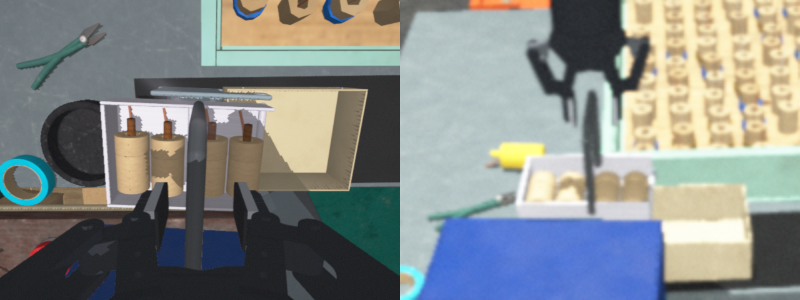

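>>> servo_tool(
  increments=[
    [0,0,0,0],
    [0,0,0,0],
    [0,0,0,0],
    [0,0,0,0],
  ],
  claw=18,
  force=20,
)

```text
clock: 9.75
position: [0.6056, 0.0133, 0.1882]
orientation: [[-0.5, -0.866, -0.002], [-0.866, 0.5, -0.002], [0.003, 0.001, -1.0]]
contact_force: [0.1, 0.3, -0.1]
opening: 0.018
```

>>> servo_tool(
  increments=[
    [-0.0075,-0.013,0.005,0],
    [-0.0155,-0.027,0.01,0],
    [-0.0225,-0.039,0.0145,0],
    [-0.03,-0.052,0.0185,0],
    [-0.036,-0.063,0.022,0],
    [-0.043,-0.074,0.025,0],
    [-0.049,-0.085,0.027,0],
    [-0.056,-0.0965,0.029,0],
  ],
)

```text
clock: 10.42
position: [0.583, -0.0259, 0.2]
orientation: [[-0.5, -0.866, -0.002], [-0.866, 0.5, -0.002], [0.003, 0.001, -1.0]]
contact_force: [1.9, 1.9, 1.4]
opening: 0.0181
```

```bash
python3 - <<'E'
from h import *
import cv2
s=ctrl.read_state();print(s['position'],s['contact_force'],s['opening'])
for n in('scene','wrist'):
    cv2.imwrite(f'pics/{n}7.png',ctrl.get_image(n)[:,:,::-1])
b=cv2.resize(cv2.imread('pics/scene7.png')[180:330,160:360],(400,300))
cv2.imwrite('pics/m7.png',np.hstack([cv2.resize(cv2.imread('pics/wrist7.png'),(400,300)),b]))
E
```

```text
[ 0.58299617 -0.02586983  0.19997003] [1.9057047  1.91359644 1.42429458] 0.01806742165361941
```

View pics/m7.png

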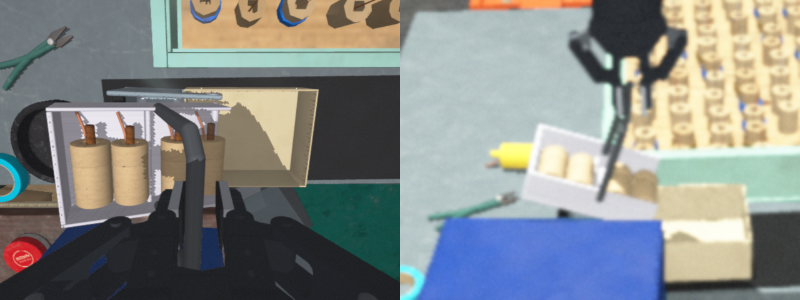

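>>> servo_tool(
  increments=[
    [-0.006,-0.011,0.001,0],
    [-0.013,-0.022,0.002,0],
    [-0.0195,-0.0335,0.003,0],
    [-0.026,-0.045,0.003,0],
    [-0.0325,-0.056,0.003,0],
    [-0.039,-0.067,0.002,0],
    [-0.045,-0.078,0.001,0],
    [-0.0515,-0.0895,-0.001,0],
  ],
)

```text
clock: 11.18
position: [0.5616, -0.0631, 0.1992]
orientation: [[-0.502, -0.865, -0.003], [-0.865, 0.502, -0.003], [0.004, 0.001, -1.0]]
contact_force: [-0.7, 1.0, -0.9]
opening: 0.018
```

```bash
python3 - <<'E'
from h import *
import cv2
s=ctrl.read_state();print(s['position'],s['contact_force'],s['opening'])
for n in('scene','wrist'):
    cv2.imwrite(f'pics/{n}8.png',ctrl.get_image(n)[:,:,::-1])
b=cv2.resize(cv2.imread('pics/scene8.png')[180:330,160:360],(400,300))
cv2.imwrite('pics/m8.png',np.hstack([cv2.resize(cv2.imread('pics/wrist8.png'),(400,300)),b]))
E
```

```text
[ 0.56162603 -0.06305621  0.19924552] [-0.65036672  1.03587365 -0.94730136] 0.017999224156863385
```

View pics/m8.png

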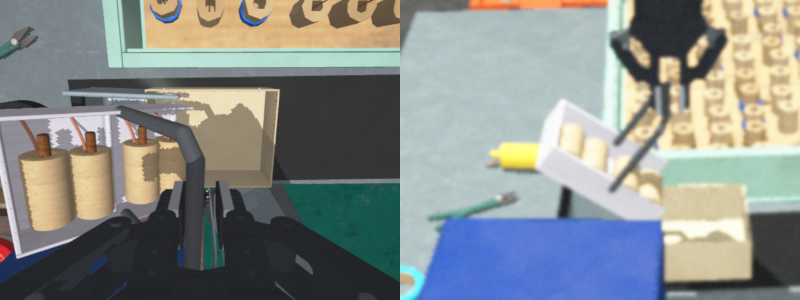

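>>> servo_tool(
  increments=[
    [-0.004,-0.0065,-0.0015,0],
    [-0.008,-0.0135,-0.004,0],
    [-0.012,-0.02,-0.006,0],
    [-0.0155,-0.027,-0.0085,0],
    [-0.0195,-0.0335,-0.011,0],
    [-0.023,-0.04,-0.0135,0],
    [-0.027,-0.047,-0.016,0],
    [-0.031,-0.0535,-0.018,0],
  ],
)

```text
clock: 11.95
position: [0.5487, -0.0857, 0.1918]
orientation: [[-0.503, -0.864, -0.004], [-0.864, 0.503, -0.003], [0.005, 0.001, -1.0]]
contact_force: [0.2, 1.0, -1.0]
opening: 0.018
```

```bash
python3 - <<'E'
from h import *
import cv2
s=ctrl.read_state();print(s['position'],s['contact_force'],s['opening'])
for n in('scene','wrist'):
    cv2.imwrite(f'pics/{n}9.png',ctrl.get_image(n)[:,:,::-1])
b=cv2.resize(cv2.imread('pics/scene9.png')[180:330,160:360],(400,300))
cv2.imwrite('pics/m9.png',np.hstack([cv2.resize(cv2.imread('pics/wrist9.png'),(400,300)),b]))
E
```

```text
[ 0.54872769 -0.08569389  0.19178164] [ 0.15511028  0.96836291 -1.0322871 ] 0.017990173747101025
```

View pics/m9.png

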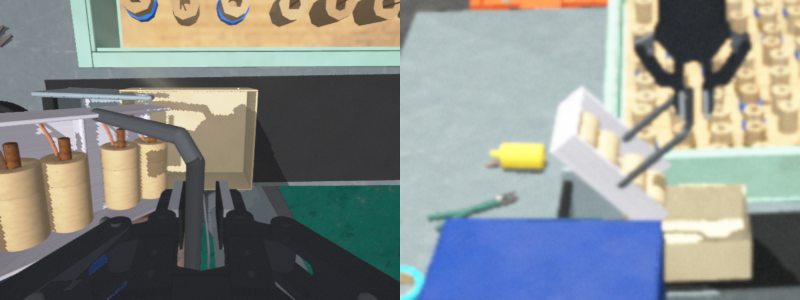

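>>> servo_tool(
  increments=[
    [-0.002,-0.0035,-0.001,0],
    [-0.004,-0.007,-0.003,0],
    [-0.006,-0.0105,-0.005,0],
    [-0.008,-0.014,-0.007,0],
    [-0.01,-0.0175,-0.009,0],
    [-0.012,-0.021,-0.0105,0],
    [-0.012,-0.021,-0.0105,0],
    [-0.012,-0.021,-0.0105,0],
  ],
)

```text
clock: 12.72
position: [0.5436, -0.0946, 0.1874]
orientation: [[-0.504, -0.864, -0.004], [-0.864, 0.504, -0.004], [0.005, 0.002, -1.0]]
contact_force: [-0.1, 1.2, 0.2]
opening: 0.018
```

```bash
cat > look.py <<'E'
from h import *
import cv2,sys
k=sys.argv[1]
s=ctrl.read_state();p=s['position'];print(p,s['contact_force'],s['clock'],'sx',(p[:2]-[.573,-.0365])@[.5,.866])
for n in('scene','wrist'):
    cv2.imwrite(f'pics/{n}{k}.png',ctrl.get_image(n)[:,:,::-1])
b=cv2.resize(cv2.imread(f'pics/scene{k}.png')[180:330,160:360],(400,300))
cv2.imwrite(f'pics/m{k}.png',np.hstack([cv2.resize(cv2.imread(f'pics/wrist{k}.png'),(400,300)),b]))
E
python3 look.py 10
```

```text
[ 0.54359526 -0.09455109  0.1873672 ] [-0.10251799  1.17488346  0.23870982] 12.7167 sx -0.06497461612703984
```

View pics/m10.png

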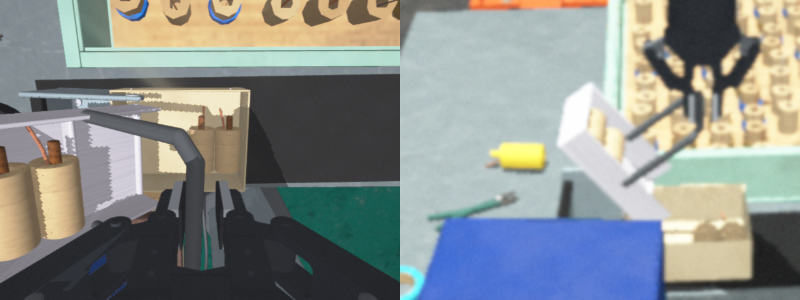

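>>> servo_tool(
  increments=[
    [0.003,0.005,0.002,0],
    [0.008,0.014,0.007,0],
    [0.014,0.024,0.012,0],
    [0.02,0.035,0.017,0],
    [0.026,0.045,0.021,0],
    [0.032,0.056,0.025,0],
    [0.038,0.066,0.028,0],
    [0.044,0.076,0.03,0],
  ],
)

```text
clock: 13.48
position: [0.5619, -0.0634, 0.1998]
orientation: [[-0.503, -0.864, -0.003], [-0.864, 0.503, -0.004], [0.005, 0.001, -1.0]]
contact_force: [1.2, 0.5, -0.6]
opening: 0.0181
```

```bash
python3 look.py 11
```

```text
[ 0.56186645 -0.06343475  0.19977137] [ 1.23944998  0.49419488 -0.59422749] 13.4833 sx -0.028892272041871107
```

View pics/m11.png

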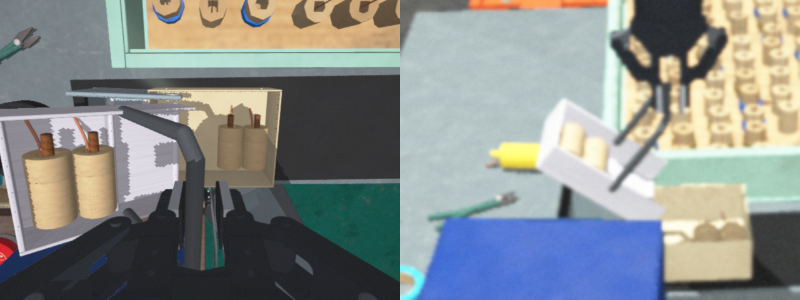

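>>> servo_tool(
  increments=[
    [0.006,0.011,0.001,0],
    [0.013,0.023,0.002,0],
    [0.02,0.035,0.003,0],
    [0.027,0.047,0.003,0],
    [0.034,0.059,0.003,0],
    [0.04,0.07,0.002,0],
    [0.047,0.082,0.001,0],
    [0.054,0.0935,0,0],
  ],
)

```text
clock: 14.25
position: [0.584, -0.025, 0.1997]
orientation: [[-0.502, -0.865, -0.003], [-0.865, 0.502, -0.003], [0.004, 0.001, -1.0]]
contact_force: [2.1, 0.1, -0.8]
opening: 0.018
```

```bash
python3 look.py 12
```

```text
[ 0.58400301 -0.0249594   0.19968622] [ 2.12403986  0.06029578 -0.82872439] 14.25 sx 0.015495663492446464
```

>>> servo_tool(
  increments=[
    [0.006,0.0105,-0.001,0],
    [0.012,0.021,-0.0035,0],
    [0.018,0.031,-0.006,0],
    [0.0235,0.041,-0.009,0],
    [0.029,0.05,-0.0125,0],
    [0.034,0.059,-0.016,0],
    [0.0385,0.067,-0.019,0],
    [0.0425,0.0735,-0.022,0],
  ],
)

```text
clock: 15.02
position: [0.6013, 0.0058, 0.1906]
orientation: [[-0.501, -0.865, -0.003], [-0.865, 0.501, -0.003], [0.004, 0.001, -1.0]]
contact_force: [1.9, 0.6, -0.3]
opening: 0.018
```

>>> servo_tool(
  increments=[
    [0.0015,0.003,-0.001,0],
    [0.0035,0.006,-0.002,0],
    [0.0055,0.0095,-0.0035,0],
    [0.0075,0.013,-0.005,0],
    [0.009,0.0155,-0.006,0],
    [0.01,0.0175,-0.007,0],
    [0.011,0.019,-0.007,0],
    [0.0115,0.02,-0.007,0],
  ],
)

```text
clock: 15.68
position: [0.6057, 0.0133, 0.1878]
orientation: [[-0.501, -0.865, -0.004], [-0.865, 0.501, -0.003], [0.004, 0.002, -1.0]]
contact_force: [0.2, -0.3, -0.1]
opening: 0.018
```

```bash
python3 look.py 13
```

```text
[0.60570528 0.01330322 0.18778501] [ 0.17328064 -0.26926835 -0.12359226] 15.6833 sx 0.059482227717081844
```

View pics/m13.png

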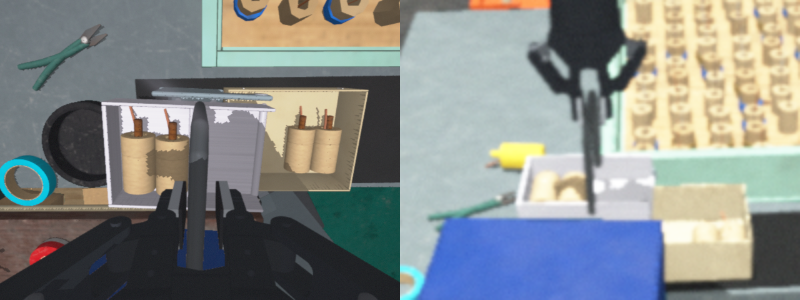

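Level, with no contact force on the tool. I'll open the jaws a little and lift straight up.

>>> servo_tool(
  increments=[
    [0,0,0,0],
    [0,0,0,0],
    [0,0,0,0],
    [0,0,0,0],
  ],
  claw=40,
)

```text
clock: 16.12
position: [0.6057, 0.0134, 0.1878]
orientation: [[-0.501, -0.865, -0.003], [-0.865, 0.501, -0.003], [0.004, 0.001, -1.0]]
contact_force: [-0.3, 0.4, -0.2]
opening: 0.0399
```

>>> servo_tool(
  increments=[
    [0,0,0.03,0],
    [0,0,0.08,0],
    [0,0,0.15,0],
    [0,0,0.22,0],
    [0,0,0.3,0],
    [0,0,0.35,0],
    [0,0,0.35,0],
    [0,0,0.35,0],
  ],
)

```text
clock: 16.78
position: [0.6065, 0.0134, 0.3302]
orientation: [[-0.501, -0.865, 0.0], [-0.865, 0.501, -0.003], [0.002, -0.002, -1.0]]
contact_force: [0.2, -0.6, -1.1]
opening: 0.0401
```

>>> servo_tool(
  increments=[
    [-0.05,-0.1,0,0],
    [-0.1,-0.2,0,0],
    [-0.15,-0.3,0,0],
    [-0.2,-0.4,0,0],
    [-0.25,-0.5,0,0],
    [-0.3,-0.55,0,0],
    [-0.3,-0.55,0,0],
    [-0.3,-0.55,0,0],
  ],
)

```text
clock: 17.45
position: [0.4841, -0.2091, 0.3294]
orientation: [[-0.506, -0.862, -0.002], [-0.862, 0.506, -0.003], [0.003, 0.0, -1.0]]
contact_force: [0.5, 1.0, 0.2]
opening: 0.0398
```

```bash
python3 - <<'E'
from h import *
import cv2
for n in('scene','top','wrist'):
    cv2.imwrite(f'pics/{n}14.png',ctrl.get_image(n)[:,:,::-1])
a=cv2.resize(cv2.imread('pics/top14.png')[170:320,200:400],(400,300)); b=cv2.resize(cv2.imread('pics/scene14.png')[200:350,150:350],(400,300))
z=lambda n:cv2.resize(cv2.imread(f'pics/{n}14.png'),(400,300))
cv2.imwrite('pics/m14.png',np.vstack([np.hstack([a,b]),np.hstack([z('wrist'),z('top')])]))
s=ctrl.read_state();print(s['position'],s['contact_force'],s['clock'])
E
```

```text
[ 0.48695215 -0.20491592  0.32959223] [ 0.16137953  0.61476574 -0.77841403] 17.6
```

View pics/m14.png

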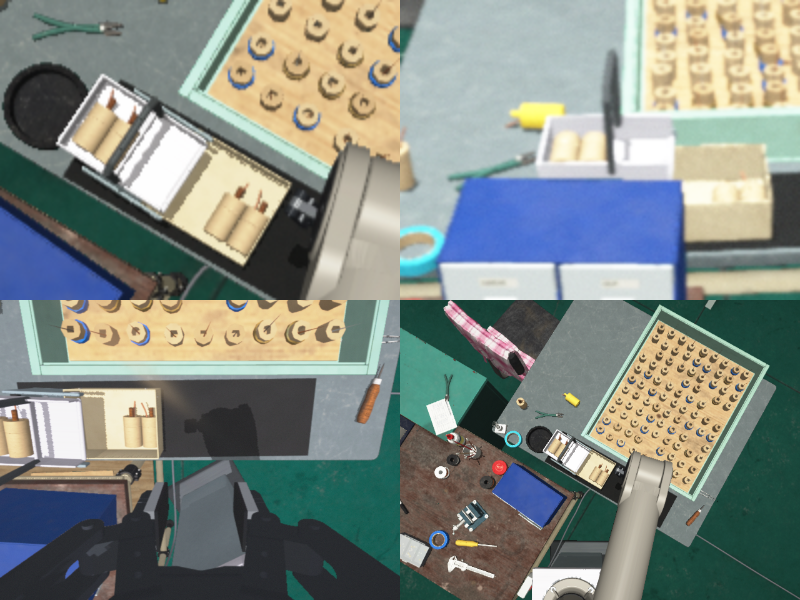

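The top view (upper left) shows two cores in the carton at about (240,220), two in the rear bay at about (105,130), and an empty front bay. The tray is level, and the nippers, awl and tape roll have not moved.

```bash
python3 -c "
from cell import ctrl
print(ctrl.finish_job())"
```

```text
the job is handed in; nothing more can be done
None
```

The job is done and handed in at about 17.6 s of the 58 s allowed; the hand-in gave no verdict.

- **Carton:** I gripped its rear end wall, turned it square and slid it until I felt it touch the foot (about 7 N). The carton position this gave agreed with the stand position from the cameras to about 2 mm. I then let go.
- **Tray:** I held the handle bar loosely between the fingers and swung the tray in small steps. By about 0.9 rad (estimated from the gripper's position) both front cores had rolled into the carton. I then brought the tray back at about 0.5 rad/s or less, with the finger supporting it all the way.
- **Last checks:** The pictures show two cores in the carton, two in the rear bay and the front bay empty. The tray is level, the carton stands flat, and the nippers, awl and tape roll look unmoved. The gripper is clear of everything, with contact force at noise level (about 1 N).
- **Not fully confirmed:** I judged the final positions from the pictures only and did not measure each core's pose. Some of the detection networks' results disagreed: the scene camera put the carton and the handle 10–15 mm away from where the top camera did. For those I relied on corner geometry and contact instead.

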